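# Push the grease tin along the rail into its bay and shut the gate

### The job

Push the green grease tin along the blue rail, keeping it beside the rail all the way and flat on the ledge, until it rests in the corner against both the rail and the yellow end plate. Then swing the red gate fully shut behind it, and leave the tin standing there and everything else where it was.

Things in the scene. Friction and masses are not known exactly. Their poses are not given: they have to be found in the camera images.
- rack: Fixed storage bay. Origin: on the ledge, inside corner of rail face and end-plate face. x runs along the rail towards the end plate, y from the rail face to the open side where the tin stands, z up. Blue rail: y -12 to 0, x -420 to 12 mm, 40 mm high, with a thin 26 mm foot outside. Yellow end plate: x 0 to 12, y 0 to 115 mm, 46 mm high. No floor: the tin slides on the ledge.
- home (a point): Where the centre of the tin underside is when fully home, touching rail and end plate: x -48, y +48 mm in the rack axes, on the ledge.
- tin: Round closed grease tin, green with yellow band and steel lid, upright: 96 mm diameter, 60 mm high, about 0.3 to 0.6 kg, too wide to grip. Origin: centre of its underside; z up. Starts 2 to 7 mm off the rail face, 210 to 290 mm short of home. It slides with friction and stops when no longer pushed.
- gate (a joint): Angle of the red L-shaped gate, rad: 0 = shut (hard stop), growing clockwise from above as it opens; starts 0.6 to 1.1. At angle a the arm points along (-cos a, sin a) in rack x, y. Arm 126 mm; a 55 mm return leg at its end closes in behind the tin. Both 12 mm thick, 12 to 42 mm above the ledge. Light friction (0.5 N at the knob), no spring. Shuts only when the tin is nearly home.
- gate_hinge (a point): Gate hinge axis, on the ledge: x 6, y 125 mm in the rack axes. A 20 mm upright post with a cap, 60 mm high.
- gate_knob (a point): Centre of the top of the upright black knob on the gate, 115 mm from the hinge axis along the arm: 18 mm diameter, from 42 to 90 mm above the ledge.
- bulb1: Clear indicator bulb standing on its brass base, 26 mm diameter, 49 mm high. Origin: centre of underside. Bystander.
- bulb2: Second clear indicator bulb, same as the first. Bystander.
- spacer: Aluminium axle spacer tube standing upright, 36 mm diameter, 80 mm high. Origin: centre of underside. Bystander.
- funnel: Red plastic funnel standing mouth down, 116 mm diameter, 115 mm high. Origin: centre of underside. Bystander.
- mirror_mount: Black plastic mirror mount, 70 x 45 mm foot, 71 mm high. Origin: centre of underside. Bystander.
- spring: Chrome kickstand spring lying flat, 116 mm long along its x, 24 mm thick. Origin: centre of underside. Bystander.
Things that resemble listed ones, but are neither listed nor needed, are in the scene too. What is shaped like the tin but pink or turquoise is not meant.

How it is judged:
By the outcome, as a careful person would: the job done as asked, in the order asked, and still so for the second after the job is handed in, with the robot touching nothing.
It also fails if it takes over 64 s, if anything falls off the work surface, if the arm or the gripper's body presses on something with over 40 N, if the wrist force passes 120 N, or if a joint passes its speed limit or range.

### The arm

A 6-joint arm with a two-finger parallel gripper is mounted at the origin on the work surface. World frame = base frame: x ahead of the robot, y to its left, z up, the work surface at z = 0. Lengths are in m, angles in degrees, forces in N, time in s.
With the tool pointing down it reaches from about 0.375 to 0.9 m from the base axis. Payload 3.1 kg.
Tool frame: the origin (TCP) lies at the very end of the fingers, on their centre line; the grasp point (between the pads) lies 19 mm behind it; z points along the fingers, y is the direction in which the jaws open and shut (so a half turn about z gives the same grasp; the last joint's range is limited). The gripper opens to 85 mm and grips with 20 to 120 N. Pads are 22 mm wide; open, the fingers measure 114 mm over their backs; the gripper's body (76 mm by 85 mm) begins 54 mm behind the grasp point. The pads swing forward as they close: fully open they stand 13 mm farther back than shut.
Start: joints at [60.991, 30.224, 82.088, -0, 67.689, -10.227], TCP at [0.201, 0.592, 0.231] pointing down, gripper open.
Joint ranges: [-176.69, 176.69], [-43.24, 126.21], [12.49, 139.97], [-82, 262], [0, 151.66], [-163.58, 163.58]. Speed limits (degrees/s): [159.86, 159.86, 180, 180, 180, 180].

### API

Orientations are given as a 3x3 rotation matrix whose columns are the frame's x, y, z axes.
In Python, from cell import arm gives the robot as it stands.
- The arm moves only by the tool move_arm, never from a script. Its argument "commands" is a list of rows, each a list of 5 numbers: the closure, from 0 (fully open) to 1 (shut), then the shift along the world's x, y, z in mm, then the turn about the world's z in degrees. A call has exactly 10 rows; each row is the pose to reach, as a shift and turn from the pose measured when the call began; what a row does not reach only later rows make up. A row lasts 1/12 s, in which the tool goes at most 41.7 mm and 7.16 degrees, less where a joint would pass 70% of its speed; a pose out of reach is approached as far as the arm can. A call with a gripper value outside its range is refused whole. The fingers move at their own pace and stop on an object; "grip_force" is the grip in N (left out, the last holds). Time passes only in rows, so rows that repeat a pose let the fingers close, or fill a call up. It gives the time, the measured TCP pose, the force and the opening at its end, in the units of the state.
- arm.read_state(): the state, without advancing time (a new reading comes with each control period).
- arm.grab_frame(name): name is "side" or "top"; returns a dict with "pixels" (384x512x3 uint8, blue, green, red), "depth" (384x512 float32, m along the optical axis (not along the pixel's ray), 0 where there is no reading), "fx", "fy", "cx", "cy" (pixels), "k1" (the pictures are not rectified: a ray, as slopes to the right and down, at radius r is drawn at 1 + k1 r^2 times it, then the intrinsics apply), "cam_to_world" (4x4, takes a point from camera to world coordinates). Camera axes: x right, y down, z forward; pixel columns grow to the right and rows downward; lengths in m; the calibration is good to about 2 mm. A picture is of the moment at which its call begins.
- arm.finish_job(): hands the job in, once; it reports no verdict.
The state is a dict: "time_s": time; "joint_pos": joint angles; "qd": joint speeds; "tau": joint torques, N m; "ee_pos": TCP position; "eef_rot": TCP orientation; "wrist_force": force on the tool from outside, world axes, zero at the start; "wrist_torque": the same for the moment, N m; "grip_width": opening from 0.0 (shut) to 1.0 (fully open).
Only numpy, scipy, OpenCV 4.12 (cv2) and the standard library are available. Lean on these libraries where they do the work, as an engineer would, in place of code of your own. Each camera call takes 0.05 s, during which the arm holds its last target. There are 200 camera calls.

## Working session

There is one attempt and no reset: what is moved stays moved. The work goes in short steps, Python scripts to look and compute and a tool call to move; the robot and the scene stay as the last step left them, time stands still between calls to the robot, and variables do not carry over. Pictures are saved under pics/ and viewed, about 8 in all and at most 12, crops included, and the job is handed in when it is done.

Besides the shell and the picture viewer there is one more tool, called after "Call:" as name(argument=value, ...), one argument or row to a line, values as JSON. move_arm: Moves the arm, as the interface text tells. Its arguments: {"type":"object","properties":{"commands":{"type":"array"},"grip_force":{"type":"number"}},"required":["commands"]}

```bash
mkdir -p pics; ls
cat > h.py <<'E'
import numpy as np, cv2
from cell import arm
def grab(n):
    f=arm.grab_frame(n); return f
def pts(f):
    """world xyz per pixel from depth"""
    h,w=f['depth'].shape; u,v=np.meshgrid(np.arange(w),np.arange(h))
    K=np.array([[f['fx'],0,f['cx']],[0,f['fy'],f['cy']],[0,0,1.]])
    p=cv2.undistortPoints(np.stack([u,v],-1).reshape(-1,1,2).astype(np.float64),K,np.array([f['k1'],0,0,0.])).reshape(h,w,2)
    d=np.dstack([p,np.ones((h,w))]); T=np.array(f['cam_to_world'])
    P=(d*f['depth'][...,None])@T[:3,:3].T+T[:3,3]; return P,d@T[:3,:3].T,T[:3,3]
def plane(f,z):
    P,d,o=pts(f); return o+d*((z-o[2])/d[...,2:3])
E
python3 - <<'E'
from h import *
for n in('top','side'):
    f=grab(n); cv2.imwrite(f'pics/{n}0.png',f['pixels']); np.savez(f'{n}0.npz',**f)
    print(n,np.array(f['cam_to_world']).round(3).tolist(),f['fx'],f['k1'],(f['depth']>0).mean())
s=arm.read_state();print(s)
E
```

```text
pics
top [[0.027, -0.977, 0.214, 0.237], [-1.0, -0.025, 0.008, -0.004], [-0.003, -0.214, -0.977, 1.411], [0.0, 0.0, 0.0, 1.0]] 496.67047865633367 -0.21167749618378548 0.9958699544270834
side [[0.724, -0.472, 0.503, -0.146], [-0.69, -0.493, 0.529, -0.685], [-0.002, -0.73, -0.683, 0.95], [0.0, 0.0, 0.0, 1.0]] 456.52768107612064 -0.14752921835519897 0.9960734049479166
{'time_s': 0.1, 'joint_pos': array([ 6.09905507e+01,  3.02734618e+01,  8.21492043e+01, -1.09408629e-03,
        6.76877027e+01, -1.02260534e+01]), 'qd': array([ 0.09355332, -0.11466431, -0.18155189,  0.01068695,  0.03084168,
       -0.02927604]), 'tau': array([-1.25135293e-04, -4.43304849e+01, -1.78584731e+01, -2.35177349e-04,
        3.88741406e-03, -2.21922299e-06]), 'ee_pos': array([0.20089567, 0.59116141, 0.23043248]), 'eef_rot': array([[-9.46744803e-01,  3.21983593e-01, -9.18715891e-04],
       [ 3.21984740e-01,  9.46743344e-01, -1.69319049e-03],
       [ 3.24608597e-04, -1.89883180e-03, -9.99998145e-01]]), 'wrist_force': array([-0.50312079,  0.02372015,  0.07709323]), 'wrist_torque': array([-0.02292259,  0.03007313, -0.02557611]), 'grip_width': 1.0030027206153447}
```

View pics/top0.png

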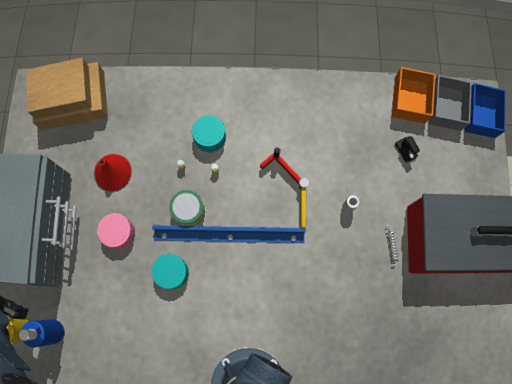

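View pics/side0.png

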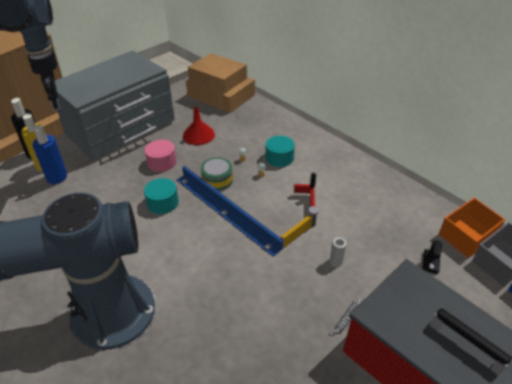

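The top view shows the tin at (186,208), the rail running along row 233 from column 153 to 304, and the end plate at column 303. The hinge cap is at (304,183), the knob at (277,153), and the bulbs at (181,163) and (214,168). The side view agrees with this layout.

```bash
cat > m.py <<'E'
from h import *
def cen(f,mask,z):
    ys,xs=np.nonzero(mask); return plane(f,z)[ys,xs]
def box(f,x0,x1,y0,y1):
    m=np.zeros(f['depth'].shape,bool); m[y0:y1,x0:x1]=1; return m
E
python3 - <<'E'
from m import *
for n in('top','side'):
    f=dict(np.load(n+'0.npz')); hsv=cv2.cvtColor(f['pixels'],cv2.COLOR_BGR2HSV); H,S,V=[hsv[...,i].astype(int) for i in range(3)]
    P,_,_=pts(f)
    print(n)
    R=(P[...,0]>.2)&(P[...,0]<.75)&(P[...,1]<.45)&(P[...,1]>-.05)
    g=R&(P[...,2]<.015)&(S<40); print('floor z',np.median(P[g][:,2]))
    ms={'rail':R&(H>105)&(H<125)&(S>120)&(abs(P[...,2]-.04)<.006),'plate':R&(H>15)&(H<32)&(S>130)&(abs(P[...,2]-.046)<.006)&(P[...,1]<.1),
     'red':R&((H<6)|(H>174))&(S>150)&(P[...,2]>.037)&(P[...,2]<.05),
     'knob':R&(V<60)&(P[...,2]>.08)&(P[...,2]<.1)&(P[...,0]>.45)&(P[...,1]<.15),
     'tin':R&(abs(P[...,2]-.06)<.006)&(S<110)&(P[...,1]>.15)&(P[...,0]<.55),
     'cap':R&(abs(P[...,2]-.06)<.006)&(P[...,1]<.1)&(S<60),
     'bulb':R&(P[...,2]>.03)&(P[...,2]<.06)&(P[...,0]>.49)&(P[...,1]>.1)&(P[...,0]<.6)&(P[...,1]<.3)}
    for k,m in ms.items():
        q=P[m]
        if len(q)<3: print(k,len(q)); continue
        rect=cv2.minAreaRect((q[:,:2]*1000).astype(np.float32))
        print(k,len(q),'mean',q.mean(0).round(4),'rect',np.round(rect[0],1),np.round(rect[1],1),round(rect[2],2))
        if k in('rail',):
            vx=cv2.fitLine((q[:,:2]*1000).astype(np.float32),cv2.DIST_HUBER,0,.01,.01).ravel(); print(' line',vx)
        if k=='bulb':
            c,l,st,ce=cv2.connectedComponentsWithStats(m.astype(np.uint8)); print([(st[i,4],P[l==i].mean(0).round(3)) for i in range(1,c) if st[i,4]>4])
E
```

```text
top
floor z -0.0014127924672965309
rail 436 mean [0.4335 0.1071 0.0386] rect [433.4 114.5] [ 13.5 328.9] 0.23
 line [ 5.0824224e-03 -9.9998707e-01  4.3349622e+02  1.1025236e+02]
plate 0
red 226 mean [0.6021 0.3176 0.0426] rect [607.3 199.8] [ 69.9 500. ] 1.8
knob 0
tin 1507 mean [0.4514 0.2966 0.0591] rect [454.3 287.5] [222.  268.2] 56.06
cap 0
bulb 313 mean [0.5115 0.185  0.0569] rect [525.4 156.1] [ 75.8 164. ] 34.46
[(np.int32(307), array([0.51 , 0.186, 0.057]))]
side
floor z 0.000833840005692088
rail 306 mean [0.4313 0.1059 0.0395] rect [432.3 113. ] [ 12.6 325.5] 0.98
 line [ 1.0035422e-02 -9.9994963e-01  4.3086832e+02  1.0343610e+02]
plate 0
red 138 mean [0.599  0.2904 0.0423] rect [618.8 198.3] [ 59.8 497.2] 6.69
knob 0
tin 537 mean [0.4781 0.2041 0.0611] rect [443.3 270.8] [263.9 267.3] 56.31
cap 0
bulb 121 mean [0.5134 0.1635 0.052 ] rect [525.9 155.3] [ 79.5 160.7] 34.36
[(np.int32(5), array([0.518, 0.216, 0.059])), (np.int32(6), array([0.495, 0.221, 0.059])), (np.int32(8), array([0.505, 0.177, 0.059])), (np.int32(67), array([0.507, 0.145, 0.049])), (np.int32(7), array([0.599, 0.113, 0.037]))]
```

```bash
cat > meas.py <<'E'
from m import *
def run(n,f):
    hsv=cv2.cvtColor(f['pixels'],cv2.COLOR_BGR2HSV); H,S,V=[hsv[...,i].astype(int) for i in range(3)]
    P,_,_=pts(f); X,Y,Z=P[...,0],P[...,1],P[...,2]
    R=(X>.38)&(X<.68)&(Y<.24)&(Y>-.25)
    ms={'rail':R&(H>105)&(H<125)&(S>120)&(abs(Z-.04)<.006),
     'plate':R&(H>12)&(H<34)&(S>130)&(abs(Z-.046)<.006)&(Y<0),
     'red':R&((H<6)|(H>174))&(S>150)&(abs(Z-.042)<.007)&(Y<0.02),
     'knob':R&(V<70)&(abs(Z-.09)<.008)&(Y<.02),
     'tin':R&(abs(Z-.06)<.006)&(X<.56)&(Y>-.1),
     'cap':R&(abs(Z-.06)<.006)&(Y<0)&(S<80)&(X>.5)&(Y<-.08),
     'tall':R&(Z>.025)&(X>.55)&(Y>.04)}
    for k,m in ms.items():
        c,l,st,_=cv2.connectedComponentsWithStats(m.astype(np.uint8),connectivity=8)
        for i in range(1,c):
            if st[i,4]<8: continue
            q=P[l==i]; rect=cv2.minAreaRect((q[:,:2]*1000).astype(np.float32))
            print(n,k,len(q),q.mean(0).round(4)*1000,'rect',np.round(rect[0],1),np.round(rect[1],1),round(rect[2],2))
            if k=='rail' and len(q)>100: a=cv2.fitLine((q[:,:2]*1000).astype(np.float32),cv2.DIST_HUBER,0,.01,.01).ravel(); print(' line',a,'ends',q[:,1].min(),q[:,1].max())
            if k=='tin': print(' circ',cv2.minEnclosingCircle((q[:,:2]*1000).astype(np.float32)))
E
python3 - <<'E'
from meas import *
for n in('top','side'): run(n,dict(np.load(n+'0.npz')))
E
```

```text
top rail 536 [434.   43.1  38.6] rect [434.   46.7] [ 13.5 384.8] 0.35
 line [ 8.3228145e-03 -9.9996537e-01  4.3391800e+02  4.4332134e+01] ends -0.14566821042186134 0.23913645166320197
top plate 139 [ 498.8 -142.6   44.6] rect [ 498.9 -142.8] [111.7   9.3] 0.27
top red 194 [619.6 -77.5  40.6] rect [618.8 -82.2] [118.6  49.4] 69.85
top knob 23 [649.4 -62.7  88.3] rect [649. -63.] [13.9 11.9] 56.44
top tin 899 [489.3 186.3  59. ] rect [489.8 186. ] [95.1 94.7] 47.37
 circ ((490.15478515625, 186.36199951171875), 48.51670455932617)
top cap 67 [ 567.9 -142.8   58.7] rect [ 567.4 -142.6] [23.8 24.6] 65.13
top tall 146 [673.  133.6  49.7] rect [672.9 134.4] [65.  13.5] 89.74
top tall 60 [618.1 211.7  41.4] rect [619.1 211.8] [21.9 23.1] 68.09
top tall 58 [608.1 111.9  40.5] rect [608.9 112.3] [21.4 20.8] 58.0
side rail 388 [432.   34.7  39.4] rect [432.6  45.9] [ 12.8 384.1] 0.61
 line [ 1.0046985e-02 -9.9994951e-01  4.3164468e+02  3.1176962e+01] ends -0.14621502536884257 0.2378679087249418
side plate 158 [ 498.5 -141.6   45.3] rect [ 499.6 -140.6] [116.7  13.6] 0.93
side red 115 [624.5 -68.1  42.2] rect [623.6 -73.9] [97.7 42.1] 74.6
side knob 21 [646.5 -64.9  88.4] rect [647.9 -64.2] [14.3 10.8] 9.2
side tin 539 [488.  183.6  61. ] rect [489.3 186.5] [94.9 96.3] 3.24
 circ ((491.0459899902344, 187.19273376464844), 50.6154670715332)
side cap 61 [ 565.  -140.3   59.3] rect [ 565.9 -139.2] [23.7 22.3] 42.22
side tall 157 [672.3 129.3  46.6] rect [672.3 130.4] [15.2 69. ] 0.16
side tall 54 [616.6 209.6  39.1] rect [618.5 211.4] [18.8 23.1] 30.79
side tall 57 [606.8 110.1  39.3] rect [609.7 111.9] [26.6 19.4] 14.77
```

Both views agree. The rack origin is at about (441, -135.5) with x_rack ≈ (0.009, -1). The tin is at (490, 186.5), about 4 mm off the rail and 274 mm short of home. The knob is at (648, -63.5), so the gate angle is about 0.81. The tool's y axis already lies about 20° off the rail direction, which gives a good push face, so I'm closing the fingers and going behind the tin.

Call:
move_arm(
  commands=[
    [1,20,-20,0,0],
    [1,45,-47,0,0],
    [1,70,-74,0,0],
    [1,95,-101,0,0],
    [1,122,-128,0,0],
    [1,150,-156,0,0],
    [1,178,-184,0,0],
    [1,205,-212,0,0],
    [1,230,-238,0,0],
    [1,250,-260,0,0],
  ],
  grip_force=40,
)

```text
time_s: 0.93
ee_pos: [0.4525, 0.329, 0.2301]
eef_rot: [[-0.946, 0.323, -0.001], [0.323, 0.946, -0.002], [0.0, -0.002, -1.0]]
wrist_force: [0.4, 0.6, -0.2]
grip_width: -0.004
```

Call:
move_arm(
  commands=[
    [1,20,-20,0,0],
    [1,45,-45,-10,0],
    [1,64,-60,-30,0],
    [1,68,-68,-60,0],
    [1,68,-70,-90,0],
    [1,68,-70,-120,0],
    [1,68,-70,-145,0],
    [1,68,-70,-160,0],
    [1,68,-70,-160,0],
    [1,68,-70,-160,0],
  ],
)

```text
time_s: 1.77
ee_pos: [0.5198, 0.2588, 0.0692]
eef_rot: [[-0.946, 0.323, -0.004], [0.323, 0.946, -0.003], [0.002, -0.004, -1.0]]
wrist_force: [0.2, 0.6, 0.6]
grip_width: -0.001
```

Run:
```python
from h import *
f=grab('side'); cv2.imwrite('pics/s1.png',cv2.resize(f['pixels'][90:290,120:390],None,fx=2.5,fy=2.5)); s=arm.read_state(); print(s['time_s'],s['ee_pos'],s['wrist_force'],s['grip_width'],s['eef_rot'][:,1])
```

```text
1.8167 [0.52077597 0.25911284 0.07032025] [0.14656766 0.15331854 0.50898213] -0.0018143511969640144 [ 0.32316926  0.9463383  -0.00233408]
```

View pics/s1.png

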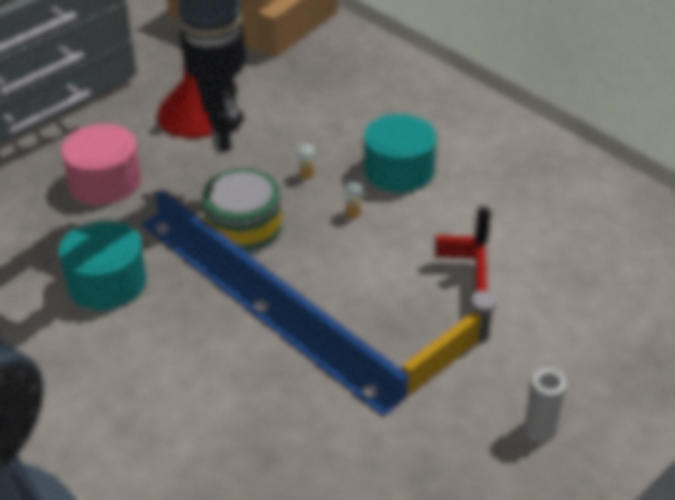

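The closed fingertip is at crop (224,145), clear behind the tin and on the side away from the rail. Next: descend and make contact.

Call:
move_arm(
  commands=[
    [1,0,0,-20,0],
    [1,0,0,-40,0],
    [1,0,0,-50,0],
    [1,0,0,-50,0],
    [1,-1,-4,-50,0],
    [1,-2,-7,-50,0],
    [1,-4,-10,-50,0],
    [1,-5,-13,-50,0],
    [1,-6,-16,-50,0],
    [1,-6,-16,-50,0],
  ],
)

```text
time_s: 2.65
ee_pos: [0.5159, 0.2432, 0.0214]
eef_rot: [[-0.946, 0.324, 0.002], [0.324, 0.946, -0.001], [-0.002, -0.0, -1.0]]
wrist_force: [1.2, 2.2, 3.3]
grip_width: -0.0
```

Call:
move_arm(
  commands=[
    [1,0,-1,0,0],
    [1,-1,-2,0,0],
    [1,-1,-3,0,0],
    [1,-2,-4,0,0],
    [1,-2,-5,0,0],
    [1,-2,-6,0,0],
    [1,-3,-7,0,0],
    [1,-3,-8,0,0],
    [1,-3,-9,0,0],
    [1,-3,-9,0,0],
  ],
)

```text
time_s: 3.48
ee_pos: [0.5139, 0.2347, 0.0219]
eef_rot: [[-0.946, 0.324, 0.005], [0.324, 0.946, 0.0], [-0.004, 0.001, -1.0]]
wrist_force: [1.5, 4.4, 4.9]
grip_width: 0.003
```

```bash
cat > t.py <<'E'
from meas import *
def tin(n):
    f=grab(n); P,_,_=pts(f); X,Y,Z=P[...,0],P[...,1],P[...,2]
    hsv=cv2.cvtColor(f['pixels'],cv2.COLOR_BGR2HSV)
    m=(abs(Z-.06)<.006)&(X<.56)&(X>.42)&(Y<.25)&(Y>-.13)&(hsv[...,2]>70)
    c,l,st,_=cv2.connectedComponentsWithStats(m.astype(np.uint8)); i=1+st[1:,4].argmax()
    q=P[l==i]; hull=cv2.convexHull((q[:,:2]*1000).astype(np.float32)); e=cv2.fitEllipse(hull)
    cnt=(cv2.minAreaRect(hull),e,cv2.minEnclosingCircle(hull))
    C=np.array(cnt[2][0]); d=C-np.array([441,-135.5]); r=(-d[1]+.009*d[0],d[0]+.009*d[1])
    print(n,'rect',np.round(cnt[0][0],1),np.round(cnt[0][1],1),'circ',np.round(C,1),round(cnt[2][1],1),'rack',np.round(r,1),'z',q[:,2].mean().round(4)); return f
E
python3 - <<'E'
from t import *
for n in('top','side'): tin(n)
s=arm.read_state(); print(s['time_s'],s['ee_pos'],s['wrist_force'])
E
```

```text
top rect [484.7 170.6] [83.9 95.7] circ [486.8 176.4] 48.6 rack [-311.5   48.6] z 0.059
side rect [486.5 177. ] [92.8 94.2] circ [487.1 177.9] 50.0 rack [-313.   49.] z 0.0613
3.5833 [0.51390504 0.23474306 0.02190526] [1.00936479 5.76266277 4.34134287]
```

Call:
move_arm(
  commands=[
    [1,-0.5,-3,0,0],
    [1,-1,-6,0,0],
    [1,-1,-9,0,0],
    [1,-1,-12,0,0],
    [1,-1,-15,0,0],
    [1,-1,-18,0,0],
    [1,-1,-21,0,0],
    [1,-1,-24,0,0],
    [1,-1,-27,0,0],
    [1,-1,-30,0,0],
  ],
)

```text
time_s: 4.42
ee_pos: [0.521, 0.2064, 0.0234]
eef_rot: [[-0.946, 0.324, 0.022], [0.325, 0.946, 0.004], [-0.019, 0.011, -1.0]]
wrist_force: [11.5, 8.4, 1.5]
grip_width: -0.002
```

Run:
```python
from t import *
for n in('top','side'): tin(n)
s=arm.read_state(); print(s['time_s'],s['ee_pos'],s['wrist_force'])
```

```text
top rect [484.5 144.4] [81.4 96.4] circ [486.7 150.6] 48.6 rack [-285.7   48.3] z 0.0595
side rect [486.2 150.5] [93.9 96.3] circ [487.6 152. ] 49.3 rack [-287.1   49.2] z 0.0615
4.5167 [0.52105789 0.2059478  0.02338473] [11.40573939  6.08517231 -0.80065001]
```

The tin is on the rail, but the arm is compliant and the finger is riding outwards, now at 32°. I'll back off, turn the face to about 8° and set it more squarely behind the tin.

Call:
move_arm(
  commands=[
    [1,2,6,0,0],
    [1,2,12,0,0],
    [1,0,18,-2,4],
    [1,-6,20,-2,8],
    [1,-14,20,-2,11],
    [1,-20,20,-2,11],
    [1,-25,20,-2,11],
    [1,-25,17,-2,11],
    [1,-25,14,-2,11],
    [1,-25,12,-2,11],
  ],
)

```text
time_s: 5.35
ee_pos: [0.4963, 0.2175, 0.0214]
eef_rot: [[-0.99, 0.139, 0.021], [0.139, 0.99, 0.007], [-0.02, 0.01, -1.0]]
wrist_force: [0.9, 0.5, -0.1]
grip_width: -0.001
```

Call:
move_arm(
  commands=[
    [1,0,-3,0,0],
    [1,0,-6,0,0],
    [1,0,-9,0,0],
    [1,0,-12,0,0],
    [1,0,-16,0,0],
    [1,0,-20,0,0],
    [1,0,-24,0,0],
    [1,0,-28,0,0],
    [1,0,-32,0,0],
    [1,0,-36,0,0],
  ],
)

```text
time_s: 6.18
ee_pos: [0.498, 0.1817, 0.0219]
eef_rot: [[-0.99, 0.139, 0.024], [0.139, 0.99, 0.008], [-0.023, 0.011, -1.0]]
wrist_force: [2.2, 5.1, 1.8]
grip_width: 0.003
```

Run:
```python
from t import *
for n in('top','side'): tin(n)
s=arm.read_state(); print(s['time_s'],s['ee_pos'],s['wrist_force'])
```

```text
top rect [486.1 108.2] [76.  94.1] circ [487.2 117. ] 48.4 rack [-252.1   48.5] z 0.0594
side rect [489.6 114. ] [97.3 88.4] circ [488.2 117.6] 49.8 rack [-252.7   49.5] z 0.0611
6.2833 [0.49783542 0.18108686 0.02185435] [2.65883397 2.07623911 3.11424825]
```

Call:
move_arm(
  commands=[
    [1,0,-4,0,0],
    [1,0,-9,0,0],
    [1,0,-14,0,0],
    [1,0,-19,0,0],
    [1,0,-24,0,0],
    [1,0,-29,0,0],
    [1,0,-34,0,0],
    [1,0,-39,0,0],
    [1,0,-44,0,0],
    [1,0,-48,0,0],
  ],
)

```text
time_s: 7.12
ee_pos: [0.4988, 0.1331, 0.0222]
eef_rot: [[-0.99, 0.139, 0.026], [0.14, 0.99, 0.008], [-0.025, 0.011, -1.0]]
wrist_force: [3.0, 6.6, 3.8]
grip_width: 0.001
```

Run:
```python
from t import *
for n in('top','side'): tin(n)
s=arm.read_state(); print(s['time_s'],s['ee_pos'],s['wrist_force'])
```

```text
top rect [485.6  56.5] [68.4 93.9] circ [488.2  68.5] 47.8 rack [-203.6   49. ] z 0.0591
side rect [489.4  64.1] [97.5 86.3] circ [488.5  70.6] 49.9 rack [-205.7   49.3] z 0.0611
7.2167 [0.49871056 0.13256933 0.02211435] [2.2772569  2.01234003 3.32487884]
```

Call:
move_arm(
  commands=[
    [1,0,-4,0,0],
    [1,0,-9,0,0],
    [1,0,-14,0,0],
    [1,0,-19,0,0],
    [1,0,-24,0,0],
    [1,0,-29,0,0],
    [1,0,-34,0,0],
    [1,0,-39,0,0],
    [1,0,-44,0,0],
    [1,0,-48,0,0],
  ],
)

```text
time_s: 8.05
ee_pos: [0.4993, 0.0847, 0.0223]
eef_rot: [[-0.99, 0.14, 0.027], [0.14, 0.99, 0.008], [-0.025, 0.011, -1.0]]
wrist_force: [3.9, 6.0, 2.6]
grip_width: -0.0
```

Call:
move_arm(
  commands=[
    [1,0,-4,0,0],
    [1,0,-9,0,0],
    [1,0,-14,0,0],
    [1,0,-19,0,0],
    [1,0,-24,0,0],
    [1,0,-29,0,0],
    [1,0,-34,0,0],
    [1,0,-39,0,0],
    [1,0,-44,0,0],
    [1,0,-48,0,0],
  ],
)

```text
time_s: 8.88
ee_pos: [0.4998, 0.0367, 0.0223]
eef_rot: [[-0.99, 0.14, 0.028], [0.14, 0.99, 0.008], [-0.027, 0.012, -1.0]]
wrist_force: [3.3, 6.4, 2.1]
grip_width: 0.001
```

Run:
```python
from t import *
for n in('top','side'):
    f=tin(n)
cv2.imwrite('pics/s2.png',cv2.resize(f['pixels'][90:290,120:390],None,fx=2.5,fy=2.5))
s=arm.read_state(); print(s['time_s'],s['ee_pos'],s['wrist_force'])
```

```text
top rect [483.4 -46.3] [53.2 96.5] circ [489.1 -26.4] 48.3 rack [-108.7   49. ] z 0.0593
side rect [490.8 -30.7] [96.3 86.5] circ [489.2 -27.2] 49.5 rack [-107.8   49.2] z 0.0611
8.9833 [0.4997178  0.036211   0.02228819] [2.42714567 1.46996441 2.52079695]
```

View pics/s2.png

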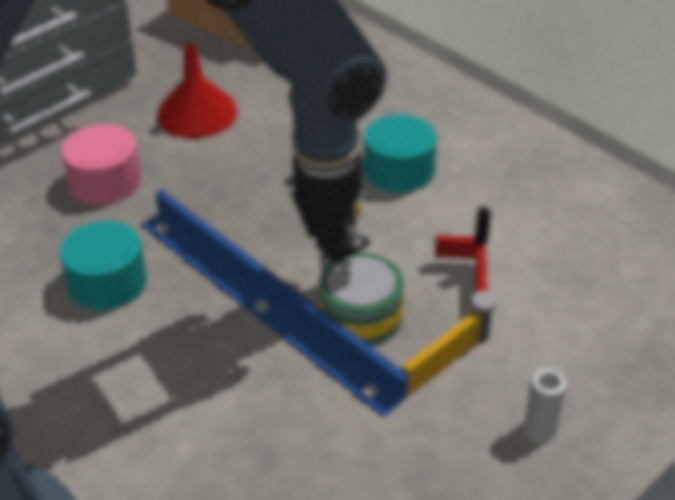

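The tin at crop (362,297) stands flat beside the rail, about 60 mm from home. The bulb at (357,210) is behind the arm and outside its path.

Call:
move_arm(
  commands=[
    [1,0,-4,0,0],
    [1,0,-9,0,0],
    [1,0,-14,0,0],
    [1,0,-19,0,0],
    [1,0,-24,0,0],
    [1,0,-29,0,0],
    [1,0,-34,0,0],
    [1,0,-39,0,0],
    [1,0,-44,0,0],
    [1,0,-48,0,0],
  ],
)

```text
time_s: 9.82
ee_pos: [0.5001, -0.0115, 0.0223]
eef_rot: [[-0.99, 0.14, 0.028], [0.14, 0.99, 0.008], [-0.027, 0.011, -1.0]]
wrist_force: [4.8, 6.8, 2.8]
grip_width: 0.002
```

Call:
move_arm(
  commands=[
    [1,0,-1,0,0],
    [1,0,-2,0,0],
    [1,0,-3,0,0],
    [1,0,-4,0,0],
    [1,0,-5,0,0],
    [1,0,-6,0,0],
    [1,0,-7,0,0],
    [1,0,-8,0,0],
    [1,0,-8,0,0],
    [1,0,-8,0,0],
  ],
)

```text
time_s: 10.65
ee_pos: [0.5001, -0.019, 0.0223]
eef_rot: [[-0.99, 0.14, 0.028], [0.14, 0.99, 0.008], [-0.027, 0.012, -1.0]]
wrist_force: [3.2, 5.2, 1.9]
grip_width: 0.001
```

Call:
move_arm(
  commands=[
    [1,0,-1,0,0],
    [1,0,-1.5,0,0],
    [1,0,-2,0,0],
    [1,0,-2.5,0,0],
    [1,0,-3,0,0],
    [1,0,-3.5,0,0],
    [1,0,-4,0,0],
    [1,0,-4.5,0,0],
    [1,0,-5,0,0],
    [1,0,-5,0,0],
  ],
)

```text
time_s: 11.48
ee_pos: [0.5002, -0.0233, 0.0224]
eef_rot: [[-0.99, 0.139, 0.028], [0.14, 0.99, 0.008], [-0.027, 0.012, -1.0]]
wrist_force: [3.7, 5.6, 2.0]
grip_width: -0.004
```

Run:
```python
from t import *
for n in('top','side'):
    f=tin(n)
s=arm.read_state(); print(s['time_s'],s['ee_pos'],s['wrist_force'])
```

```text
top rect [ 477.8 -117.7] [27.4 85.8] circ [ 482.5 -105.4] 42.9 rack [-29.7  41.8] z 0.0589
side rect [491.4 -88. ] [94.6 84.4] circ [489.8 -84.8] 48.8 rack [-50.3  49.2] z 0.0609
11.5833 [ 0.50018104 -0.02329746  0.02234497] [2.55677905 5.78927778 2.50624875]
```

Call:
move_arm(
  commands=[
    [1,0,-1,0,0],
    [1,0,-1.5,0,0],
    [1,0,-2,0,0],
    [1,0,-2.5,0,0],
    [1,0,-3,0,0],
    [1,0,-3.5,0,0],
    [1,0,-4,0,0],
    [1,0,-4.5,0,0],
    [1,0,-5,0,0],
    [1,0,-5,0,0],
  ],
)

```text
time_s: 12.42
ee_pos: [0.5002, -0.0259, 0.0225]
eef_rot: [[-0.99, 0.14, 0.028], [0.141, 0.99, 0.011], [-0.027, 0.015, -1.0]]
wrist_force: [5.7, 14.4, 4.5]
grip_width: -0.0
```

Call:
move_arm(
  commands=[
    [1,0,-1,0,0],
    [1,0,-2,0,0],
    [1,0,-3,0,0],
    [1,0,-4,0,0],
    [1,0,-5,0,0],
    [1,0,-6,0,0],
    [1,0,-6,0,0],
    [1,0,-6,0,0],
    [1,0,-6,0,0],
    [1,0,-6,0,0],
  ],
)

```text
time_s: 13.25
ee_pos: [0.4999, -0.0261, 0.0228]
eef_rot: [[-0.989, 0.143, 0.028], [0.143, 0.99, 0.017], [-0.025, 0.021, -0.999]]
wrist_force: [10.3, 31.9, 6.4]
grip_width: -0.003
```

Run:
```python
from t import *
f=tin('side')
s=arm.read_state(); print(s['time_s'],s['ee_pos'],s['wrist_force'])
```

```text
side rect [490.1 -89.8] [98.  78.4] circ [490.2 -88.7] 49.1 rack [-46.4  49.6] z 0.061
13.3 [ 0.49992734 -0.02614083  0.02280497] [ 9.15181306 31.43761052  6.8321879 ]
```

The tin is firmly stopped: 32 N on the tool with no further travel. Next I retract, rise and go to the outer side of the knob.

Call:
move_arm(
  commands=[
    [1,0,4,0,0],
    [1,0,10,0,0],
    [1,0,20,0,0],
    [1,0,30,0,0],
    [1,0,30,20,0],
    [1,0,30,50,0],
    [1,0,30,85,0],
    [1,0,30,120,0],
    [1,0,30,140,0],
    [1,0,30,140,0],
  ],
)

```text
time_s: 14.13
ee_pos: [0.5022, 0.0034, 0.1668]
eef_rot: [[-0.989, 0.143, 0.036], [0.143, 0.99, 0.015], [-0.033, 0.02, -0.999]]
wrist_force: [0.9, -0.6, 0.5]
grip_width: -0.002
```

Run:
```python
from t import *
for n in('side','top'):
    f=tin(n); run(n,f)
s=arm.read_state(); print(s['time_s'],s['ee_pos'],s['wrist_force'])
```

```text
side rect [490.5 -84.7] [89.8 95.7] circ [491.6 -88.3] 50.5 rack [-46.7  51. ] z 0.061
side rail 379 [432.   31.5  39.5] rect [432.1  46.5] [ 12.  384.9] 0.61
 line [ 1.0628099e-02 -9.9994349e-01  4.3155734e+02  3.0819517e+01] ends -0.14593337597428235 0.23886540410137136
side plate 168 [ 497.6 -140.5   45.3] rect [ 499.6 -137.3] [114.8  20. ] 0.04
side red 109 [624.6 -67.6  42.1] rect [624.  -73.1] [96.4 40.5] 74.51
side knob 21 [646.3 -64.6  88.5] rect [647.1 -64. ] [12.2 10.3] 2.14
side tin 455 [487.9 -74.5  61.2] rect [490.3 -69.9] [96.1 59.9] 0.04
 circ ((489.75897216796875, -81.24427795410156), 49.28632736206055)
side cap 124 [516.1 -98.6  61.2] rect [ 519.2 -101.5] [38.5 41.9] 0.71
side cap 62 [ 564.5 -140.5   59.8] rect [ 564.9 -139.9] [25.7 22.8] 44.92
side tall 53 [616.6 209.5  39.4] rect [618.3 211. ] [22.1 23.1] 54.97
side tall 61 [673.8 114.5  39.6] rect [672.2 117.1] [10.5 36.1] 15.65
side tall 30 [605.4 107.4  35. ] rect [605.2 107.4] [15. 22.] 48.72
top rect [488.4 -96.7] [75.  96.2] circ [490.  -88.7] 48.4 rack [-46.3  49.4] z 0.0595
top rail 143 [435.7 -95.5  38.5] 
[... 236 characters left out ...]
 68 [ 597.2 -113.4   40. ] rect [ 597.5 -113. ] [51.4 11.4] 44.68
top knob 14 [647.  -63.4  87.6] rect [647.6 -63.7] [11.   8.8] 85.19
top tin 451 [486.2 -80.   59.5] rect [489.3 -74.8] [94.  47.4] 0.7
 circ ((489.720458984375, -87.76637268066406), 47.55953598022461)
top cap 68 [ 567.5 -142.4   59. ] rect [ 567.5 -142.7] [23.7 25. ] 64.96
top cap 141 [513.6 -99.1  59.8] rect [ 515.4 -103.6] [45.9 29.9] 88.72
top tall 151 [673.  132.8  50.4] rect [672.8 134.2] [66.7 14.2] 89.32
top tall 62 [618.  211.6  41. ] rect [619.4 211.7] [23.4 22.8] 61.81
top tall 59 [607.6 111.8  41.6] rect [608.9 112. ] [20.6 22.6] 89.57
14.2333 [0.49965048 0.00388773 0.16321746] [-0.09097345 -0.67476206 -0.48868009]
```

Tin: rack (-46.5, 49.4) from both views. That agrees with contact on both faces, because it read the same y offset all along the rail, and its front edge at -136.7 equals the plate face. The knob is unmoved at (647, -64).

Call:
move_arm(
  commands=[
    [1,20,-9,0,-3],
    [1,45,-20,0,-6],
    [1,75,-34,0,-9],
    [1,105,-47,0,-12],
    [1,135,-61,0,-15],
    [1,160,-72,0,-15],
    [1,175,-79,0,-15],
    [1,180,-81,0,-15],
    [1,180,-81,0,-15],
    [1,180,-81,0,-15],
  ],
)

```text
time_s: 15.07
ee_pos: [0.6776, -0.0764, 0.161]
eef_rot: [[-0.919, 0.394, 0.027], [0.395, 0.919, 0.01], [-0.021, 0.02, -1.0]]
wrist_force: [-0.7, -0.6, 1.1]
grip_width: -0.005
```

Call:
move_arm(
  commands=[
    [1,0,0,-15,0],
    [1,0,0,-40,0],
    [1,0,0,-65,0],
    [1,0,0,-85,0],
    [1,0,0,-100,0],
    [1,0,0,-106,0],
    [1,0,0,-106,0],
    [1,0,0,-106,0],
    [1,0,0,-106,0],
    [1,0,0,-106,0],
  ],
)

```text
time_s: 15.9
ee_pos: [0.6784, -0.0765, 0.0566]
eef_rot: [[-0.919, 0.394, 0.029], [0.394, 0.919, 0.009], [-0.023, 0.02, -1.0]]
wrist_force: [0.6, 0.4, -0.2]
grip_width: -0.001
```

Run:
```python
from t import *
f=grab('side'); cv2.imwrite('pics/s3.png',cv2.resize(f['pixels'][130:270,220:400],None,fx=4,fy=4))
s=arm.read_state(); print(s['time_s'],s['ee_pos'],s['wrist_force'],s['eef_rot'].round(3))
```

```text
15.95 [ 0.67834827 -0.07656039  0.05655965] [ 0.1786715  -0.37552128  0.00782884] [[-0.919  0.394  0.029]
 [ 0.394  0.919  0.009]
 [-0.023  0.02  -1.   ]]
```

View pics/s3.png

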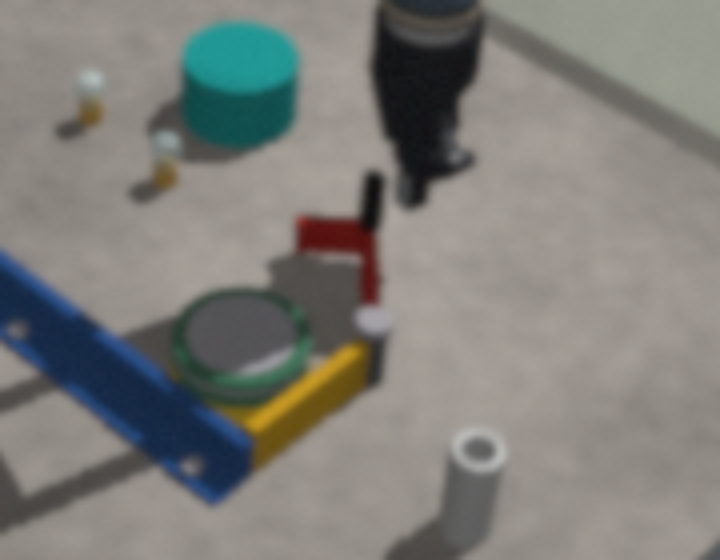

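The tin at crop (240,335) sits in the corner. The fingertip at (412,190) is beyond the knob at (372,200), on its outer side. Now I swing the gate along the arc.

Call:
move_arm(
  commands=[
    [1,-4,3,0,0],
    [1,-8,6,0,0],
    [1,-12,9,0,0],
    [1,-17,13,0,0],
    [1,-22,18,0,0],
    [1,-27,22,0,0],
    [1,-32,25,0,0],
    [1,-37,28,0,0],
    [1,-43,31,0,0],
    [1,-49,34,0,0],
  ],
)

```text
time_s: 16.78
ee_pos: [0.6287, -0.0422, 0.0565]
eef_rot: [[-0.919, 0.394, 0.029], [0.394, 0.919, 0.01], [-0.023, 0.02, -1.0]]
wrist_force: [1.0, 0.3, -0.0]
grip_width: 0.003
```

Run:
```python
from t import *
f=grab('side'); cv2.imwrite('pics/s4.png',cv2.resize(f['pixels'][130:270,220:400],None,fx=4,fy=4))
s=arm.read_state(); print(s['time_s'],s['ee_pos'],s['wrist_force'])
```

```text
16.8333 [ 0.62672373 -0.04140889  0.05622376] [-1.6075575   0.92343293 -0.95613283]
```

View pics/s4.png

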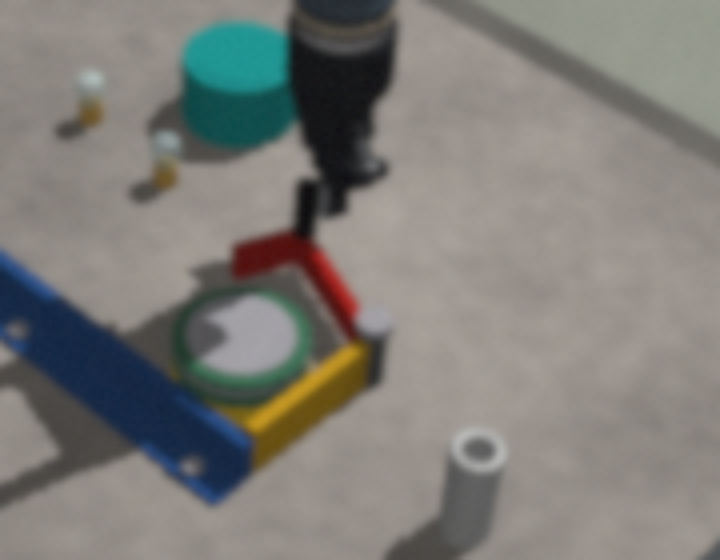

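The gate is following. The knob is at (306,205) and the leg is approaching behind the tin. I continue to the stop.

Call:
move_arm(
  commands=[
    [1,-5,2,0,0],
    [1,-10,4,0,0],
    [1,-15,5,0,0],
    [1,-19,5.5,0,0],
    [1,-23,6,0,0],
    [1,-27,7,0,0],
    [1,-31,7,0,0],
    [1,-34,7.5,0,0],
    [1,-37,7.5,0,0],
    [1,-39,7.5,0,0],
  ],
)

```text
time_s: 17.67
ee_pos: [0.5873, -0.0338, 0.0562]
eef_rot: [[-0.919, 0.394, 0.025], [0.394, 0.919, 0.011], [-0.019, 0.02, -1.0]]
wrist_force: [0.4, 0.5, -0.4]
grip_width: -0.002
```

Call:
move_arm(
  commands=[
    [1,-1,0,0,0],
    [1,-2,0,0,0],
    [1,-3,0,0,0],
    [1,-4,0,0,0],
    [1,-5,0,0,0],
    [1,-6,0,0,0],
    [1,-7,0,0,0],
    [1,-8,0,0,0],
    [1,-8,0,0,0],
    [1,-8,0,0,0],
  ],
)

```text
time_s: 18.5
ee_pos: [0.5843, -0.0349, 0.0571]
eef_rot: [[-0.918, 0.394, 0.036], [0.395, 0.919, 0.008], [-0.03, 0.022, -0.999]]
wrist_force: [9.2, -0.1, -3.5]
grip_width: 0.003
```

It reached a hard stop at x 584, where I predicted it, with 9 N. Retract and check.

Call:
move_arm(
  commands=[
    [1,5,-2,0,0],
    [1,12,-5,0,0],
    [1,22,-9,0,0],
    [1,32,-13,0,0],
    [1,40,-16,20,0],
    [1,40,-16,50,0],
    [1,40,-16,85,0],
    [1,40,-16,120,0],
    [1,50,10,140,0],
    [1,50,20,140,0],
  ],
)

```text
time_s: 19.33
ee_pos: [0.6384, -0.0143, 0.203]
eef_rot: [[-0.918, 0.395, 0.047], [0.395, 0.919, 0.007], [-0.04, 0.025, -0.999]]
wrist_force: [0.6, -0.4, 1.1]
grip_width: -0.001
```

Call:
move_arm(
  commands=[
    [1,20,20,0,0],
    [1,40,50,0,0],
    [1,40,85,0,0],
    [1,40,120,0,0],
    [1,40,160,0,0],
    [1,40,195,0,0],
    [1,40,225,0,0],
    [1,40,240,0,0],
    [1,40,240,0,0],
    [1,40,240,0,0],
  ],
)

```text
time_s: 20.17
ee_pos: [0.6775, 0.2254, 0.2017]
eef_rot: [[-0.918, 0.393, 0.044], [0.394, 0.919, 0.006], [-0.039, 0.023, -0.999]]
wrist_force: [-0.3, -1.0, 0.8]
grip_width: 0.001
```

Run:
```python
from t import *
for n in('side','top'):
    f=tin(n); run(n,f); cv2.imwrite(f'pics/{n}5.png',cv2.resize(f['pixels'],None,fx=1.5,fy=1.5))
s=arm.read_state(); print(s['time_s'],s['ee_pos'],s['wrist_force'])
```

```text
side rect [490.  -86.4] [93.6 92.9] circ [489.2 -87.1] 49.2 rack [-48.   48.6] z 0.0611
side rail 386 [432.1  34.3  39.5] rect [433.3  45.9] [ 14.9 385.9] 0.25
 line [ 1.1587198e-02 -9.9993289e-01  4.3018079e+02  1.5307048e+02] ends -0.1470978663121587 0.23882465977276468
side plate 167 [ 497.2 -141.    45.7] rect [ 499.4 -138.4] [ 18.4 116.6] 89.48
side red 149 [555.7 -62.3  41.1] rect [557.1 -64.8] [ 46.5 116.6] 24.58
side knob 19 [562.8 -28.3  89.4] rect [564.  -28.7] [13.1 11.3] 68.48
side tin 8 [559.1 -27.3  58. ] rect [558.6 -27.6] [ 2.4 12.1] 1.06
 circ ((559.7674560546875, -27.613380432128906), 6.053173065185547)
side tin 455 [487.2 -74.3  61. ] rect [489.7 -68.9] [96.9 61.4] 0.06
 circ ((489.33343505859375, -81.360107421875), 48.824222564697266)
side cap 109 [515.3 -98.8  61.5] rect [ 519.1 -102.2] [37.1 43.4] 1.63
side cap 63 [ 564.6 -140.2   59.7] rect [ 565.8 -139.3] [28.4 22. ] 40.4
side tall 2210 [636.6 185.4 422. ] rect [612.7 194.7] [134.9  83.4] 6.74
side tall 159 [672.3 128.   46.8] rect [672.1 131.4] [15.3 65.6] 0.37
side tall 54 [616.7 209.3  39.3] rect [618. 211.
[... 580 characters left out ...]
nob 20 [563.3 -26.9  88.3] rect [564.  -26.7] [11.1 11.3] 89.76
top tin 569 [488.8 -74.4  59.4] rect [489.1 -70.6] [94.  55.8] 0.93
 circ ((489.3555603027344, -87.22798919677734), 47.68242645263672)
top cap 67 [ 567.7 -142.7   59.1] rect [ 567.5 -142.4] [22.7 27.5] 88.98
top cap 141 [513.8 -99.5  59.5] rect [ 516.2 -103.1] [30.1 44.6] 2.29
top tall 2346 [626.5 191.8 517.3] rect [615.  192.7] [130.8  94.1] 0.59
top tall 151 [672.9 132.   48.7] rect [672.5 134. ] [14.3 66.4] 0.57
top tall 62 [618.  211.6  41.1] rect [618.6 211.5] [21.5 22.8] 46.45
top tall 58 [607.8 111.8  41.8] rect [609.3 112.2] [22.5 20.7] 0.95
20.2667 [0.67818601 0.22367437 0.20233137] [-0.08060602 -0.97746314  0.62972764]
```

View pics/top5.png

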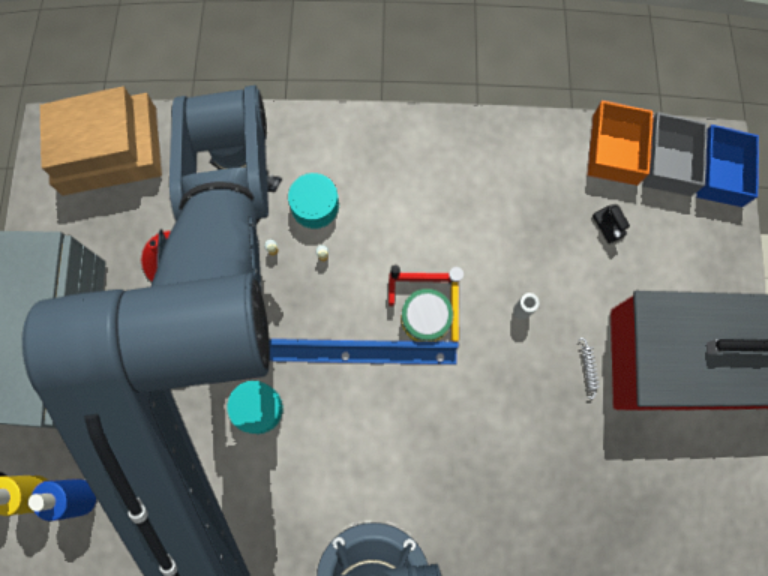

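View pics/side5.png

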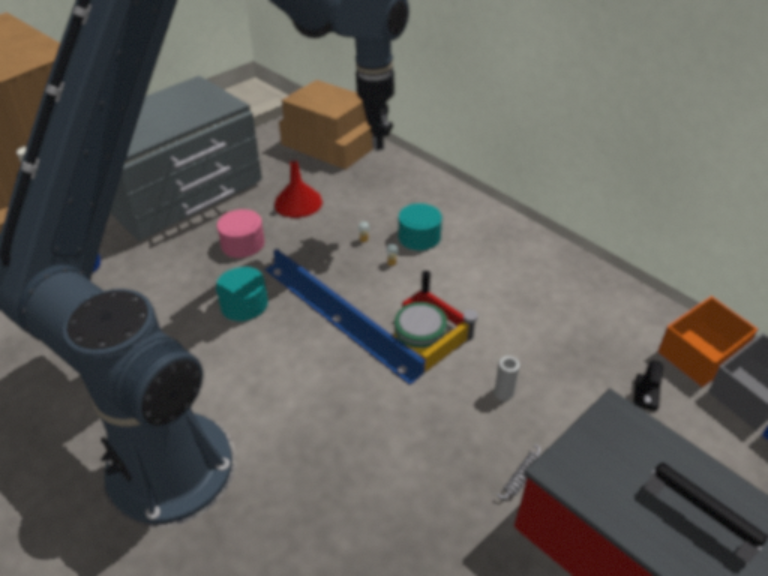

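The top view shows the tin at (428,314) boxed in by rail, plate and shut gate, with the gate arm parallel to the rail. The bulbs, spacer, spring and mirror mount are in place, and the arm is clear of everything.

```bash
python3 -c "
from cell import arm
print(arm.finish_job())"
```

```text
the job is handed in; nothing more can be done
None
```

The green tin is in the corner against the rail and the end plate, the red gate is shut behind it, and the job was handed in at about 20 s of the 64 s allowed.

**How it went:** I nudged the tin about 4 mm onto the rail and pushed it along with the closed fingers. I stopped when the end plate held it, with 32 N on the tool and no further travel. I then swung the gate by its knob to its stop, which pushed back with about 9 N.

**Last checks:**
- **Tin:** it reads upright, with its lid at 59–61 mm. It is at rack (-48.0, 48.6) from the side view and (-46.2, 49.2) from the top view, against the target of (-48, +48). The views differ by up to 2 mm, which is within calibration.
- **Gate:** the knob and arm give an angle of 0 to within about 0.01 rad. The arm lies parallel to the rail.
- **Other objects:** both bulbs read within about 2 mm of where they started. The spacer, spring and mirror mount look unmoved. The funnel was partly hidden by the arm in the top view, but the side view shows it standing in place.
- **Robot:** it is clear of everything, with the tool about 200 mm above the surface.

**What went wrong on the way:** in the first part of the push the finger slipped outward around the tin, with about 11 N sideways. I backed off, turned the tool and continued more squarely. The tin stayed on the rail throughout.

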